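# Clear the drive housing and hold its cover in the hinge

## Robot

A 6-joint arm with a two-finger parallel gripper is mounted at the origin on the work surface. World frame = base frame: x ahead of the robot, y to its left, z up, the work surface at z = 0. Lengths are in mm, angles in rad, forces in N, time in s.
With the tool pointing down it reaches from about 325 to 900 mm from the base axis. Payload 3.5 kg.
Tool frame: the origin (TCP) lies at the very end of the fingers, on their centre line; the grasp point (between the pads) lies 19 mm behind it; z points along the fingers, y is the line along which they close (so a half turn about z gives the same grasp; the last joint's range is limited). The gripper opens to 85 mm and grips with 20 to 120 N. Pads are 22 mm wide; open, the fingers measure 114 mm over their backs; the gripper's body (76 mm by 85 mm) begins 54 mm behind the grasp point. The pads swing forward as they close: fully open they stand 13 mm farther back than shut.
Start: joints at [-1.395, 0.276, -0.026, 1.268, 0, 1.467], TCP at [171.989, -600.867, 231.313] pointing down, gripper open.
Joint ranges: [-3.12, 3.12], [-0.85, 1.88], [-1.08, 1.24], [-1.95, 2.15], [-1.57, 1.53], [-3.14, 3.14]. Speed limits (rad/s): [2.57, 2.57, 3.14, 3.14, 3.14, 3.14].

## Interface

Orientations are given as a unit quaternion [x, y, z, w].
In Python, from workcell import ctrl, cams, ticket, finder gives the robot as it stands.
- The arm moves only by the tool jog_arm, never from a script. Its argument "rows" is a list of rows, each a list of 4 numbers: the shift along the tool's x, y, z in m, then the turn about the tool's z in degrees. In form: [[x, y, z, twist], ...]. A call has 1 to 12 rows; each row is the pose to reach, as a shift and turn from the pose commanded when the call began, along the tool's axes at that moment; what a row does not reach only later rows make up. A row lasts 1/12 s, in which the tool goes at most 41.7 mm and 7.16 degrees, less where a joint would pass 70% of its speed; a pose out of reach is approached as far as the arm can. A call with a gripper value outside its range is refused whole. "grip" is the closure, from 0 (fully open) to 1 (shut), set as the call begins (left out, the last holds). The fingers move at their own pace and stop on an object; "grip_force" is the grip in N (left out, the last holds). Time passes only in rows, so rows that repeat a pose let the fingers close. It gives the time, the measured TCP pose, the force, the opening and the grip force at its end, in the units of the state.
- ctrl.read_state(): the state, without advancing time (a new reading comes with each control period).
- cams.capture(name): name is "side" or "top" or "wrist"; returns a dict with "img" (400x640x3 uint8, red, green, blue), "mtx" (3x3 intrinsics, pixels), "world_from_camera" (4x4, takes a point from camera to world coordinates); the wrist camera has in their place "mount" (4x4, takes a point from camera to tool coordinates, whose origin is the TCP and whose axes are the flange's). Camera axes: x right, y down, z forward; pixel columns grow to the right and rows downward; lengths in mm; the calibration is good to about 2 mm. A picture is of the moment at which its call begins: read the wrist's pose just before it. There is no depth.
- ticket.sign_off(): hands the job in; it is judged then, once.
Trained networks look in a picture, given as the dict that the camera call returned (one of the last four; its "shot" number tells which), for a name from the list of things; names that differ only in an ending like _2 or _b are one class to them, and where a whole thing is asked for, a point or a joint stands for the part that bears it (a point fixed in the world has none). Each returns a list of dicts, best first, with "score" (0 to 1); they miss things now and then, are a little off and sometimes report something else, mostly with a low value. They report only what shows in the picture. A call takes as long as a camera call. They do not tell look-alikes from the thing itself.
- finder.recognise(picture, thing): "position" ([x, y, z] in mm, in world coordinates, good to about 4 mm: the middle of the surface that is visible of it).
The state is a dict: "clock": time; "joint_pos": joint angles; "qvel": joint speeds; "joint_torque": joint torques, N m; "tool_pos": TCP position; "ee_rot": TCP orientation; "force": force on the tool from outside, world axes, zero at the start; "torque": the same for the moment, N m; "grip_width": finger opening in mm; "gripper_force": force on a finger pad.
Only numpy, scipy, OpenCV 4.12 (cv2) and the standard library are available. Lean on these libraries where they do the work, as an engineer would, in place of code of your own. Each camera call takes 0.05 s, during which the arm holds its last target. There are 200 camera calls.

## Task

With the scraper block, sweep the three copper punch slugs off the top of the grey drive housing onto the bench, never touching them with the robot, and put the scraper down on the bench. Then lift the aluminium cover out of its rack and bring its hinge barrel down between the housing's two barrels, cover upright, so that the pin holes line up. Finish while still holding the cover there, so that the hinge pin could be pushed in; leave the meter, the screwdriver and the pin alone.

Things in the scene. Friction and masses are not known exactly. Their poses are not given: they have to be found in the camera images.
- housing: Grey fixed box 130 (its x) x 150 (y) x 50 mm high; origin at the centre of its underside, on the bench, z up. Top flat, bare but for the slugs. Over its +x edge (far from the robot) are two steel hinge barrels, 22 mm outside, 12 mm bore, axis along its y, tops 73 mm above the bench; each 30 mm long, from 22 to 52 mm either side of the middle: a 44 mm gap.
- housing_bore (a point): Point on the axis of the housing's barrels, midway between them, where the middle of the cover's bore belongs: 67 mm in +x from the housing's centre, 62 mm above the bench, 12 mm above the housing's top. Axes as the housing's; y is the pin axis. A lined-up cover barrel clears the housing's top and leaf below it by 1 mm.
- cover: Aluminium cover, 0.18 kg, same from both sides. Origin: middle of the bore of its one steel barrel (22 mm outside, 12 mm bore, 34 mm long, axis its y). Above it (its +z), on a thin neck, a panel 12 mm thick (x), 110 wide (y), 80 high, from 14 to 94 mm over the origin. Starts upright in the rack, barrel down, origin 20 mm above the bench; grip the panel's top across the 12 mm.
- rack: Fixed black card rack 60 (x) x 140 (y) x 58 mm high, origin at the centre of its underside on the bench. The cover stands in its middle, same x, y and yaw, panel ends on ledges 34 mm up, between cheeks 36 to 60 mm either side of the middle (y) that reach 58 mm up and leave 1 mm each side of the panel. The cover lifts straight up.
- scraper: Scraper block, about 0.2 kg, standing on the bench: a grey foot 24 (its x) x 120 (its y) x 12 mm high with a wooden handle 20 (x) x 60 (y) mm above it, up to 78 mm. Origin at the centre of its underside, z up. Hold it by the handle across the 20 mm; the long sides of the foot push.
- slug0: Loose copper disc (punch slug), 22 mm in diameter and 6 mm thick, 18 g, lying on the housing's top; origin at the centre of its underside. The three start within 50 mm of the middle of the housing's width and at least 5 mm clear on the robot's side of its middle line.
- slug1: Another such slug.
- slug2: Another such slug.
- meter: Bystander: yellow hand-held meter 140 x 75 x 34 mm lying beyond the housing; to be left alone.
- driver: Bystander: screwdriver lying beyond the housing; to be left alone.
- pin: Bystander: steel hinge pin, 8 mm thick and 116 mm long, lying in a small green tray 60 x 150 x 20 mm beyond the housing; to be left alone.
Things that resemble listed ones, but are neither listed nor needed, are in the scene too. Leave any purple look-alike of the scraper alone.

How it is judged:
By the outcome, as a careful person would: the job done as asked, in the order asked, and still so for the second after the job is handed in, while the arm keeps its last pose, push and grip.
It also fails if it takes over 72 s, if anything falls off the work surface, if the arm or the gripper's body presses on something with over 40 N, if the wrist force passes 120 N, or if a joint passes its speed limit or range.

## Working session

There is one attempt and no reset: what is moved stays moved. The work goes in short steps, Python scripts to look and compute and a tool call to move; the robot and the scene stay as the last step left them, time stands still between calls to the robot, and variables do not carry over. Pictures are saved under pics/ and viewed, at most 10 in all, crops included, and the job is handed in when it is done.

Besides the shell and the picture viewer there is one more tool, called after "Call:" as a command line: name --pt "numbers of a row" for each row, then --argument value for the rest. jog_arm: Moves the arm, as the interface text tells. Its arguments: {"type":"object","properties":{"rows":{"type":"array","items":{"type":"array","items":{"type":"number"}}},"grip":{"type":"number"},"grip_force":{"type":"number"}},"required":["rows"]}

```bash
mkdir -p pics
cat > h.py <<'E'
import numpy as np, cv2
from scipy.spatial.transform import Rotation as R
from workcell import ctrl, cams, ticket, finder
def save(n,im): cv2.imwrite('pics/'+n,im[:,:,::-1])
def proj(p,c,wfc=None):
    T=np.linalg.inv(c['world_from_camera'] if wfc is None else wfc)
    q=T[:3,:3]@np.asarray(p,float)+T[:3,3]; q=np.asarray(c['mtx'])@q; return q[:2]/q[2]
def onplane(uv,c,z,wfc=None):
    T=np.asarray(c['world_from_camera'] if wfc is None else wfc)
    d=T[:3,:3]@np.linalg.inv(c['mtx'])@np.array([uv[0],uv[1],1.]); o=T[:3,3]
    return o+d*(z-o[2])/d[2]
def wrist():
    s=ctrl.read_state(); T=np.eye(4); T[:3,:3]=R.from_quat(s['ee_rot']).as_matrix(); T[:3,3]=s['tool_pos']
    c=cams.capture('wrist'); return c,T@np.asarray(c['mount'])
E
python3 - <<'E'
from h import *
s=ctrl.read_state(); print({k:np.round(v,3).tolist() for k,v in s.items()})
for n in ('top','side'):
    c=cams.capture(n); save(n+'1.png',c['img']); print(n,np.round(c['mtx'],1).tolist(),np.round(c['world_from_camera'],2).tolist())
    for t in ['housing','cover','rack','scraper','slug0','meter','driver','pin']:
        print(t,[(round(d['score'],2),np.round(d['position']).tolist(),np.round(proj(d['position'],c)).tolist()) for d in finder.recognise(c,t)[:5]])
E
```

```text
{'clock': 0.0, 'joint_pos': [-1.395, 0.277, -0.028, 1.268, -0.0, 1.467], 'qvel': [0.0, -0.001, -0.002, -0.003, -0.0, -0.001], 'joint_torque': [-0.001, -44.551, 29.52, 0.016, -0.0, -0.0], 'tool_pos': [171.851, -600.092, 230.157], 'ee_rot': [0.99, 0.139, -0.0, -0.001], 'force': [-0.889, -0.911, -1.094], 'torque': [0.02, -0.058, -0.03], 'gripper_force': 0.0, 'grip_width': 85.546}
top [[483.9, 0.0, 315.5], [0.0, 483.9, 198.4], [0.0, 0.0, 1.0]] [[0.02, -0.99, 0.14, 419.98], [-1.0, -0.02, 0.01, 80.29], [-0.01, -0.14, -0.99, 1172.51], [0.0, 0.0, 0.0, 1.0]]
housing [(0.95, [531.0, -34.0, 52.0], [370.0, 218.0])]
cover [(0.9, [483.0, -244.0, 115.0], [470.0, 240.0])]
rack [(0.74, [488.0, -244.0, 116.0], [470.0, 238.0]), (0.55, [470.0, -247.0, 7.0], [457.0, 248.0])]
scraper [(0.88, [392.0, 305.0, 33.0], [223.0, 276.0]), (0.78, [517.0, 286.0, 32.0], [234.0, 222.0]), (0.75, [476.0, 436.0, 32.0], [170.0, 238.0]), (0.73, [645.0, 420.0, 28.0], [182.0, 168.0]), (0.73, [422.0, 141.0, 11.0], [295.0, 264.0])]
slug0 [(0.53, [497.0, 7.0, 58.0], [353.0, 232.0])]
meter [(0.73, [691.0, -201.0, 31.0], [439.0, 
[... 480 characters left out ...]
0, 36.0], [256.0, 203.0]), (0.93, [477.0, 437.0, 38.0], [266.0, 139.0]), (0.71, [524.0, 270.0, 36.0], [291.0, 167.0]), (0.6, [647.0, 412.0, 36.0], [326.0, 137.0]), (0.58, [391.0, 298.0, 34.0], [238.0, 168.0])]
slug0 [(0.59, [488.0, -71.0, 60.0], [298.0, 249.0]), (0.52, [498.0, 8.0, 55.0], [296.0, 224.0]), (0.38, [483.0, -277.0, 114.0], [316.0, 316.0])]
meter [(0.72, [687.0, -222.0, 33.0], [430.0, 302.0]), (0.33, [527.0, -68.0, 52.0], [318.0, 248.0])]
driver [(0.96, [756.0, 210.0, 17.0], [385.0, 174.0]), (0.6, [482.0, -275.0, 111.0], [315.0, 316.0])]
pin [(0.65, [528.0, -74.0, 45.0], [319.0, 253.0]), (0.54, [734.0, -20.0, 17.0], [411.0, 231.0]), (0.54, [484.0, -276.0, 113.0], [316.0, 316.0])]
```

View pics/top1.png

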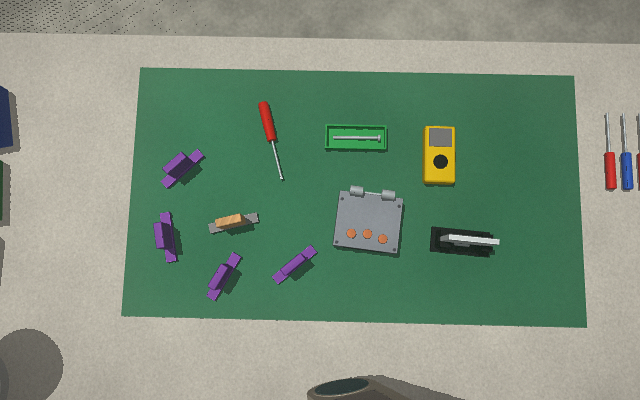

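View pics/side1.png

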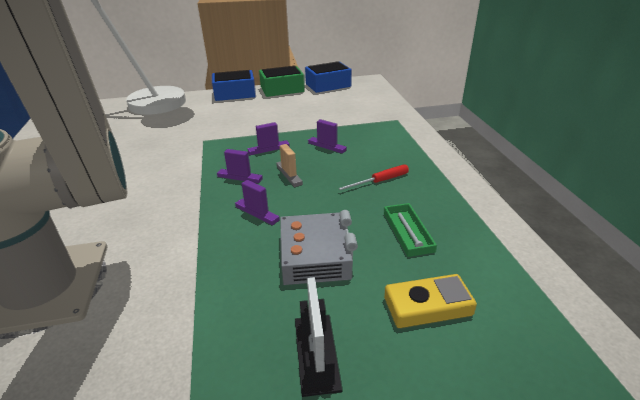

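The wanted scraper has the grey foot and wooden handle at top-view pixel (233,222), side view (290,165). The look-alikes, all purple, are at top-view (183,167), (166,238), (224,276) and (295,264). The slugs are at (351,233), (367,234) and (383,239), the rack with the cover at (465,241). I'll move over the housing and rack for a wrist view first.

Call:
jog_arm --pt "0.015 -0.012 -0.006 -3" --pt "0.04 -0.032 -0.015 -9" --pt "0.07 -0.056 -0.027 -16" --pt "0.1 -0.08 -0.038 -23" --pt "0.13 -0.104 -0.05 -30" --pt "0.16 -0.128 -0.062 -37" --pt "0.19 -0.152 -0.073 -44" --pt "0.22 -0.176 -0.085 -51" --pt "0.25 -0.2 -0.096 -58" --pt "0.28 -0.224 -0.108 -65" --pt "0.31 -0.248 -0.119 -71" --pt "0.34 -0.27 -0.13 -74"

```text
clock: 1.9
tool_pos: [425.2, -245.8, 362.3]
ee_rot: [0.706, 0.708, 0.0, 0.0]
force: [1.0, -0.3, -0.1]
grip_width: 85.3
gripper_force: 0.0
```

Run:
```python
from h import *
s=ctrl.read_state(); print({k:np.round(v,3).tolist() for k,v in s.items()})
c,W=wrist(); print(np.round(c['mtx'],1).tolist(),np.round(c['mount'],2).tolist(),np.round(W,2).tolist())
save('w1.png',c['img'])
```

```text
{'clock': 1.9, 'joint_pos': [-0.656, -0.006, -0.081, 1.495, 0.0, 0.911], 'qvel': [0.917, 0.078, 0.345, 0.253, -0.003, 0.343], 'joint_torque': [-4.352, -32.186, 29.468, 0.1, 0.02, -0.458], 'tool_pos': [425.172, -245.811, 362.323], 'ee_rot': [0.706, 0.708, 0.0, 0.0], 'force': [1.024, -0.288, -0.144], 'torque': [-0.028, 0.008, 0.015], 'gripper_force': 0.0, 'grip_width': 85.268}
[[341.5, 0.0, 317.4], [0.0, 341.5, 202.1], [0.0, 0.0, 1.0]] [[0.0, -0.95, -0.32, 80.93], [1.0, 0.0, -0.0, -0.06], [0.0, -0.32, 0.95, -142.99], [0.0, 0.0, 0.0, 1.0]] [[1.0, 0.01, 0.0, 424.68], [0.01, -0.95, -0.32, -164.81], [0.0, 0.32, -0.95, 505.27], [0.0, 0.0, 0.0, 1.0]]
```

View pics/w1.png

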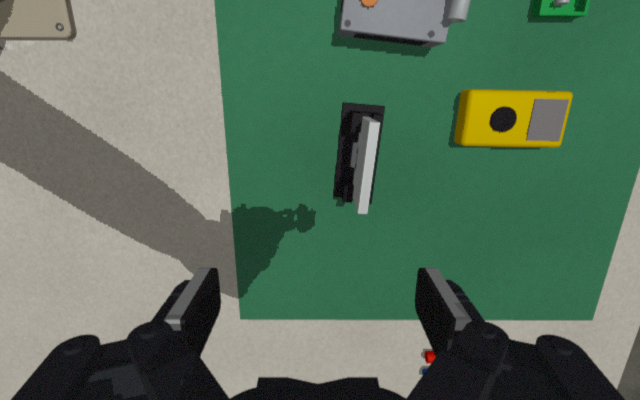

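The wrist view shows the cover in its rack around (360,155) and the housing at the top edge. I'll get a better view over the housing next.

Call:
jog_arm --pt "0.03 0.012 0 0" --pt "0.065 0.025 0 0" --pt "0.1 0.038 0 0" --pt "0.135 0.05 0 0" --pt "0.17 0.064 0 0" --pt "0.205 0.078 0 0" --pt "0.235 0.09 0 0" --pt "0.255 0.097 0 0" --pt "0.265 0.1 0 0" --pt "0.265 0.1 0 0" --pt "0.265 0.1 0 0"

```text
clock: 2.87
tool_pos: [524.5, 16.9, 361.2]
ee_rot: [0.707, 0.707, -0.0, 0.0]
force: [0.3, -0.6, 0.2]
grip_width: 85.4
gripper_force: 0.0
```

Run:
```python
from h import *
s=ctrl.read_state(); print(np.round(s['tool_pos'],1),np.round(s['ee_rot'],4),np.round(s['qvel'],2))
c,W=wrist(); np.savez('w2.npz',img=c['img'],W=W,K=c['mtx'])
save('w2.png',c['img'])
print([(round(d['score'],2),np.round(d['position']).tolist()) for d in finder.recognise(c,'slug0')])
```

```text
[524.5  16.9 361.2] [ 7.070e-01  7.072e-01 -4.000e-04  1.000e-04] [-0.03 -0.01 -0.01  0.   -0.   -0.  ]
[(0.76, [485.0, -61.0, 52.0]), (0.59, [495.0, 6.0, 60.0]), (0.48, [493.0, -30.0, 57.0])]
```

View pics/w2.png

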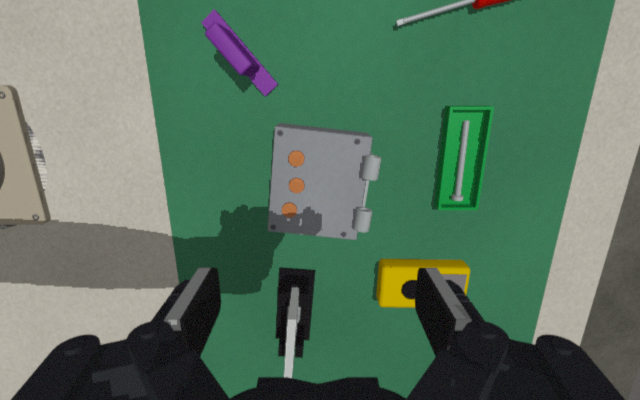

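Call:
jog_arm --pt "0.015 0 0.003 0" --pt "0.045 0 0.01 0" --pt "0.08 0 0.018 0" --pt "0.12 0 0.026 0" --pt "0.16 0 0.034 0" --pt "0.2 0 0.042 0" --pt "0.24 0 0.05 0" --pt "0.275 0 0.055 0" --pt "0.295 0 0.06 0" --pt "0.3 0 0.06 0" --pt "0.3 0 0.06 0" --pt "0.3 0 0.06 0"

```text
clock: 3.97
tool_pos: [525.2, 315.7, 301.6]
ee_rot: [0.708, 0.706, -0.0, 0.0]
force: [0.5, -0.8, -0.0]
grip_width: 85.4
gripper_force: 0.0
```

Run:
```python
from h import *
s=ctrl.read_state(); print(np.round(s['tool_pos'],1),np.round(s['ee_rot'],4),np.round(s['qvel'],2))
c,W=wrist(); np.savez('w3.npz',img=c['img'],W=W,K=c['mtx'])
r=[(round(d['score'],2),np.round(d['position']).tolist(),np.round(proj(d['position'],c,W)).tolist()) for d in finder.recognise(c,'scraper')];print(r)
u,v=map(int,proj((520,282,32),c,W)); print(u,v)
x0,y0=max(0,u-130),max(0,v-110); print(x0,y0)
save('w3c.png',cv2.resize(c['img'][y0:y0+220,x0:x0+260],None,fx=2.5,fy=2.5,interpolation=cv2.INTER_CUBIC))
```

```text
[525.2 315.7 301.6] [ 7.078e-01  7.064e-01 -3.000e-04  3.000e-04] [-0.01 -0.01 -0.    0.    0.    0.  ]
[(0.9, [397.0, 311.0, 41.0], [211.0, 163.0]), (0.88, [642.0, 426.0, 47.0], [426.0, 59.0]), (0.8, [429.0, 149.0, 38.0], [247.0, 280.0]), (0.78, [484.0, 444.0, 55.0], [277.0, 40.0]), (0.74, [515.0, 308.0, 65.0], [309.0, 170.0])]
313 184
183 74
```

View pics/w3c.png

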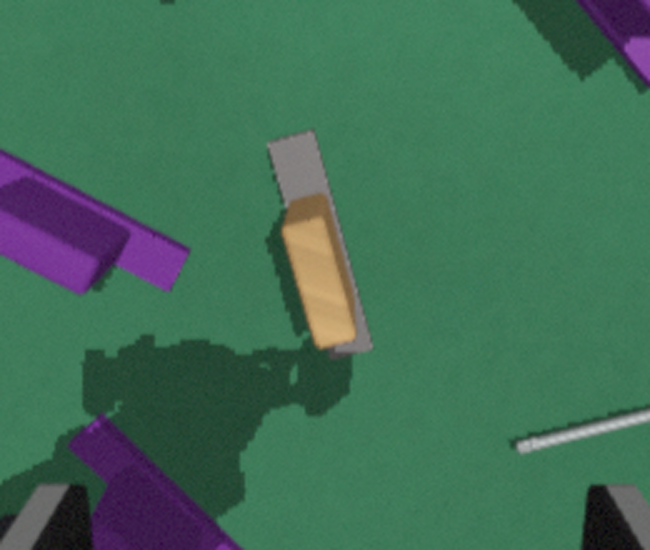

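The crop shows the grey-footed scraper with its wooden handle, handle top near crop (318,285). The wrist view over the housing shows the slugs at (296,158), (297,185) and (289,209), and the barrels at (371,168) and (363,220).

Run:
```python
from h import *
d=np.load('w3.npz'); c={'mtx':d['K']};W=d['W']
f=lambda p,z,W=W:onplane((183+p[0]/2.5,74+p[1]/2.5),c,z,W)[:2]
for n,P,z in (('foot',[(268,145),(314,131),(371,350)],12),('handle',[(283,230),(355,338),(319,348)],78)):
    Q=[f(p,z) for p in P]; print(n,np.round(Q,1).tolist())
Q=[f(p,12) for p in [(268,145),(314,131),(371,350)]]
print('centre',(Q[0]+Q[2])/2,'yaw',np.degrees(np.arctan2(*(-(Q[1]-Q[2])*[1,-1]))), np.linalg.norm(Q[1]-Q[2]),np.linalg.norm(Q[1]-Q[0]))
d=np.load('w2.npz'); W2=d['W']
H=[onplane(p,c,50,W2)[:2] for p in [(275,124),(371,136),(357,239),(268,233)]]
print(np.round(H,1).tolist(),np.mean(H,0))
for p in [(296,158),(297,185),(289,209)]: print('slug',onplane(p,c,56,W2)[:2])
for p in [(371,168),(363,220)]: print('barrel top',onplane(p,c,73,W2)[:2])
```

```text
foot [[491.1, 344.4], [514.1, 351.2], [544.0, 235.0]]
handle [[501.9, 315.7], [533.7, 265.5], [517.3, 260.7]]
centre [517.51749642 289.68920548] yaw 14.386544613354223 119.98742987550895 24.055288028545622
[[468.8, 53.2], [594.6, 37.9], [581.9, -110.5], [452.8, -101.3]] [524.5504468  -30.16512466]
slug [495.72518446   9.64312894]
slug [496.40848318 -27.50539532]
slug [484.6590725  -62.21365739]
barrel top [5.93196161e+02 1.53317000e-01]
barrel top [586.05829417 -71.75901043]
```

Call:
jog_arm --pt "-0.008 -0.002 0.015 -4" --pt "-0.018 -0.005 0.045 -9" --pt "-0.025 -0.008 0.08 -14" --pt "-0.026 -0.008 0.12 -14.5" --pt "-0.026 -0.008 0.16 -14.5" --pt "-0.026 -0.008 0.195 -14.5" --pt "-0.026 -0.008 0.225 -14.5" --pt "-0.026 -0.008 0.245 -14.5" --pt "-0.026 -0.008 0.258 -14.5" --pt "-0.026 -0.008 0.263 -14.5" --pt "-0.026 -0.008 0.263 -14.5"

```text
clock: 4.98
tool_pos: [516.2, 289.6, 37.5]
ee_rot: [0.613, 0.79, -0.001, -0.0]
force: [-1.0, 0.4, 0.7]
grip_width: 85.5
gripper_force: 0.0
```

Call:
jog_arm --pt "0 0 0 0" --pt "0 0 0 0" --pt "0 0 0 0" --pt "0 0 0 0" --pt "0 0 0 0" --pt "0 0 0 0" --pt "0 0 0 0" --pt "0 0 0 0" --grip 1 --grip_force 60

```text
clock: 5.65
tool_pos: [517.6, 291.7, 39.2]
ee_rot: [0.612, 0.791, 0.001, 0.0]
force: [0.2, 0.2, 4.6]
grip_width: 19.4
gripper_force: 59.6
```

Call:
jog_arm --pt "0 0 -0.01 0" --pt "0 0 -0.035 0" --pt "0 0 -0.07 0" --pt "-0.015 -0.003 -0.1 2" --pt "-0.045 -0.008 -0.115 5" --pt "-0.085 -0.014 -0.12 8" --pt "-0.125 -0.021 -0.12 12" --pt "-0.165 -0.028 -0.12 15" --pt "-0.205 -0.034 -0.12 18" --pt "-0.245 -0.041 -0.12 20" --pt "-0.28 -0.047 -0.12 20" --pt "-0.305 -0.051 -0.12 20"

```text
clock: 6.65
tool_pos: [542.7, -19.7, 158.1]
ee_rot: [0.741, 0.671, -0.001, -0.0]
force: [0.2, 0.8, -1.9]
grip_width: 19.4
gripper_force: 59.0
```

Call:
jog_arm --pt "-0.01 0 0 0" --pt "-0.01 0 0 0" --pt "-0.01 0 0 0" --pt "-0.01 0 0 0"

```text
clock: 6.98
tool_pos: [542.1, -25.6, 158.0]
ee_rot: [0.74, 0.673, -0.0, -0.001]
force: [-0.6, 0.1, -1.6]
grip_width: 19.2
gripper_force: 59.0
```

Run:
```python
from h import *
s=ctrl.read_state(); print(np.round(s['tool_pos'],1),np.round(s['ee_rot'],4),s['force'],s['grip_width'])
y=2*np.degrees(np.arctan2(s['ee_rot'][1],s['ee_rot'][0]));print('yaw',y)
a=np.radians(y); d=np.array([544.4,-32.1])-s['tool_pos'][:2]
print('shift',d@[np.cos(a),np.sin(a)],d@[np.sin(a),-np.cos(a)])
c,W=wrist(); save('w4.png',c['img'])
```

```text
[542.1 -25.6 158. ] [ 7.400e-01  6.726e-01 -1.000e-04 -7.000e-04] [-0.62479637  0.05115954 -1.63235657] 19.209774886820522
yaw 84.53161744257783
shift -6.251653101608534 2.947930386993767
```

View pics/w4.png

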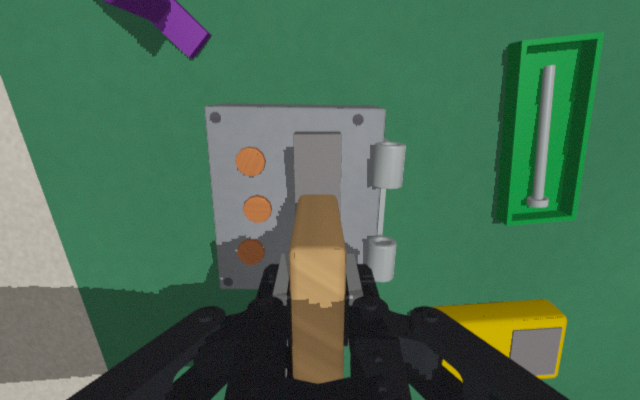

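The wrist view shows the scraper foot (318,160) between the slugs at (250,160), (257,208), (250,250) and the barrels at (388,165), (380,258), parallel to the housing. I'll lower it, then sweep toward the robot.

Call:
jog_arm --pt "-0.004 0.002 0.012 0" --pt "-0.006 0.003 0.032 0" --pt "-0.006 0.003 0.05 0" --pt "-0.006 0.003 0.06 0" --pt "-0.006 0.003 0.064 0" --pt "-0.006 0.003 0.066 0" --pt "-0.006 0.003 0.067 0" --pt "-0.006 0.003 0.067 0"

```text
clock: 7.7
tool_pos: [545.8, -33.0, 91.9]
ee_rot: [0.74, 0.672, 0.0, 0.001]
force: [0.3, 0.1, -1.0]
grip_width: 19.3
gripper_force: 58.9
```

Run:
```python
from h import *
s=ctrl.read_state(); print(np.round(s['tool_pos'],1),s['force'])
c=cams.capture('side'); save('s2.png',cv2.resize(c['img'][190:300,240:400],None,fx=4,fy=4,interpolation=cv2.INTER_CUBIC))
```

```text
[545.8 -33.   91.9] [ 0.33909267  0.11779461 -1.01872454]
```

View pics/s2.png

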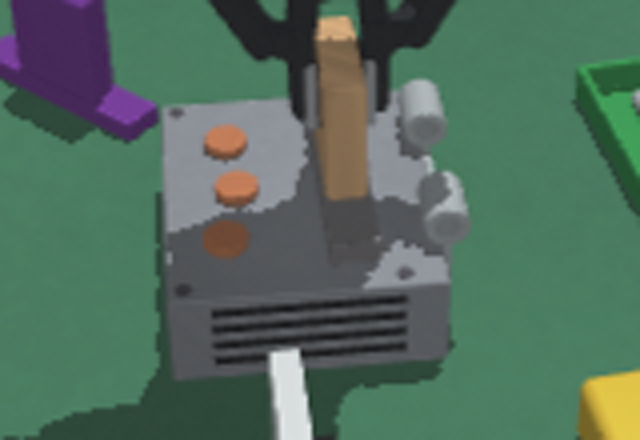

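Call:
jog_arm --pt "0 0 0.0007 0" --pt "0 0 0.0007 0" --pt "0 0 0.0007 0"

```text
clock: 8.0
tool_pos: [545.5, -33.2, 91.1]
ee_rot: [0.74, 0.672, 0.0, 0.0]
force: [-0.2, 0.2, -1.2]
grip_width: 19.2
gripper_force: 58.9
```

Call:
jog_arm --pt "0 0 0.0007 0" --pt "0 0 0.0007 0" --pt "0 0 0.0007 0"

```text
clock: 8.25
tool_pos: [545.0, -33.1, 89.9]
ee_rot: [0.74, 0.672, -0.0, -0.0]
force: [0.3, -0.1, -0.8]
grip_width: 19.4
gripper_force: 58.9
```

Call:
jog_arm --pt "0 -0.004 0 0" --pt "0 -0.011 0 0" --pt "0 -0.02 0 0" --pt "0 -0.031 0 0" --pt "0 -0.043 0 0" --pt "0 -0.056 0 0" --pt "0 -0.069 0 0" --pt "0 -0.081 0 0" --pt "0 -0.09 0 0" --pt "0 -0.095 0 0" --pt "0 -0.095 0 0" --pt "0 -0.095 0 0"

```text
clock: 9.25
tool_pos: [450.7, -24.0, 90.1]
ee_rot: [0.74, 0.672, 0.0, 0.0]
force: [-0.5, -0.8, -1.6]
grip_width: 19.4
gripper_force: 59.0
```

Run:
```python
from h import *
s=ctrl.read_state(); print(np.round(s['tool_pos'],1),s['force'])
for n in('top','side'):
    c=cams.capture(n)
    print(n,[(round(d['score'],2),np.round(d['position']).tolist(),np.round(proj(d['position'],c)).tolist()) for d in finder.recognise(c,'slug0')])
    im=c['img'].astype(int); m=((im[:,:,0]>im[:,:,1]*1.5)&(im[:,:,0]>im[:,:,2]*1.6)&(im[:,:,0]>70)).astype('uint8')
    k,_,st,ce=cv2.connectedComponentsWithStats(m)
    for i in range(1,k):
        if st[i,4]>8: print(st[i].tolist(),np.round(ce[i]).tolist(),np.round(onplane(ce[i],c,6)).tolist(), im[int(ce[i][1]),int(ce[i][0])])
```

```text
[450.7 -24.   90.1] [-0.54341035 -0.77527936 -1.59651363]
top []
[258, 101, 18, 41, 392] [267.0, 121.0] [775.0, 221.0, 6.0] [204  53  42]
[604, 152, 13, 37, 382] [610.0, 170.0] [668.0, -622.0, 6.0] [201  57  52]
[637, 153, 3, 36, 59] [639.0, 167.0] [677.0, -692.0, 6.0] [98 41 39]
[343, 260, 8, 8, 53] [346.0, 263.0] [427.0, 17.0, 6.0] [196 120  78]
side [(0.65, [429.0, 18.0, 10.0], [264.0, 243.0]), (0.63, [422.0, -64.0, 8.0], [264.0, 272.0]), (0.57, [424.0, -22.0, 5.0], [263.0, 259.0])]
[372, 165, 37, 18, 347] [390.0, 173.0] [777.0, 230.0, 6.0] [181  45  42]
[259, 244, 9, 7, 52] [263.0, 247.0] [427.0, 12.0, 6.0] [191 124  88]
[259, 256, 9, 7, 52] [263.0, 259.0] [422.0, -24.0, 6.0] [189 123  87]
[260, 269, 7, 7, 24] [264.0, 272.0] [421.0, -61.0, 6.0] [107  71  53]
```

Call:
jog_arm --pt "0 0 -0.012 0" --pt "0.005 0 -0.035 0" --pt "0.02 0.004 -0.05 0" --pt "0.05 0.012 -0.055 0" --pt "0.09 0.02 -0.055 0" --pt "0.13 0.029 -0.055 0" --pt "0.17 0.038 -0.055 0" --pt "0.205 0.046 -0.045 0" --pt "0.232 0.052 -0.02 0" --pt "0.246 0.055 0.01 0" --pt "0.25 0.055 0.03 0" --pt "0.25 0.055 0.042 0"

```text
clock: 10.45
tool_pos: [528.1, 220.8, 44.9]
ee_rot: [0.74, 0.673, -0.002, -0.001]
force: [-0.2, -0.8, -2.4]
grip_width: 19.4
gripper_force: 58.9
```

Call:
jog_arm --pt "0 0 0.006 0" --pt "0 0 0.0085 0" --pt "0 0 0.009 0" --pt "0 0 0.009 0"

```text
clock: 10.78
tool_pos: [530.4, 219.2, 39.8]
ee_rot: [0.741, 0.672, 0.001, 0.001]
force: [-0.1, -0.3, -1.5]
grip_width: 19.8
gripper_force: 59.0
```

Call:
jog_arm --pt "0 0 0 0" --pt "0 0 0 0" --pt "0 0 0 0" --pt "0 0 0 0" --pt "0 0 0 0" --pt "0 0 0 0" --pt "0 0 0 0" --grip 0

```text
clock: 11.37
tool_pos: [529.4, 219.7, 39.0]
ee_rot: [0.74, 0.672, 0.0, 0.0]
force: [-1.5, 0.1, -0.1]
grip_width: 85.2
gripper_force: 0.0
```

Call:
jog_arm --pt "0 0 -0.015 0" --pt "0 0 -0.045 0" --pt "0 0 -0.085 0" --pt "0 0 -0.125 0" --pt "-0.02 0 -0.16 0" --pt "-0.05 0 -0.185 0" --pt "-0.09 0 -0.2 0" --pt "-0.13 0 -0.21 0" --pt "-0.165 0 -0.21 0" --pt "-0.19 0 -0.21 0" --pt "-0.2 0 -0.21 0" --pt "-0.2 0 -0.21 0"

```text
clock: 12.37
tool_pos: [509.9, 18.9, 248.9]
ee_rot: [0.741, 0.671, -0.0, 0.0]
force: [0.1, 0.6, -0.1]
grip_width: 85.4
gripper_force: 0.0
```

Run:
```python
from h import *
s=ctrl.read_state(); print(np.round(s['tool_pos'],1),np.round(s['ee_rot'],4),s['force'],np.round(s['qvel'],2))
c,W=wrist(); np.savez('w5.npz',img=c['img'],W=W,K=c['mtx']); save('w5.png',c['img'])
t=cams.capture('top'); print([(np.round(d['position']),d['score']) for d in finder.recognise(t,'scraper')])
cv2.imwrite('topnow.png',t['img'][:,:,::-1])
```

```text
[509.9  18.9 248.9] [ 0.7415  0.671  -0.      0.    ] [ 0.10241537  0.59407158 -0.07975476] [ 0.05  0.01  0.01 -0.    0.03  0.03]
[(array([426., 141.,   8.]), 0.89), (array([644., 419.,  28.]), 0.76), (array([476., 439.,  33.]), 0.64), (array([393., 304.,  34.]), 0.57), (array([ 482., -244.,  117.]), 0.23)]
```

View pics/w5.png

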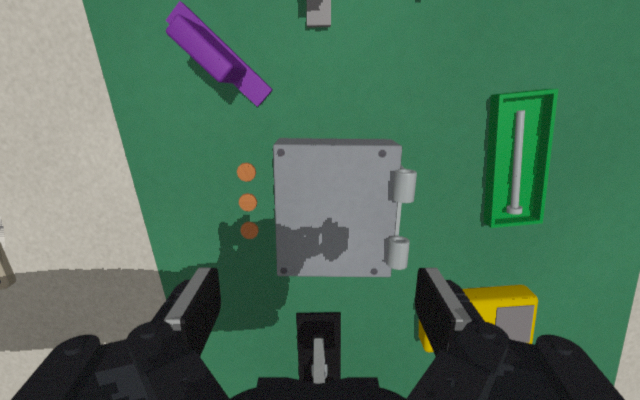

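The slugs lie on the bench at (247,171), (248,202) and (249,230). The scraper stands released at the top, (318,12), and the housing top is bare. Next I'll centre the wrist camera over the barrels to measure the pin axis.

Call:
jog_arm --pt "0 0.012 0.005 0" --pt "0 0.035 0.015 0" --pt "0 0.058 0.025 0" --pt "0 0.073 0.03 0" --pt "0 0.08 0.03 0" --pt "0 0.08 0.03 0" --pt "0 0.08 0.03 0" --pt "0 0.08 0.03 0"

```text
clock: 13.18
tool_pos: [589.3, 13.5, 219.1]
ee_rot: [0.74, 0.672, -0.0, -0.0]
force: [-0.8, 0.0, 0.2]
grip_width: 85.2
gripper_force: 0.0
```

Run:
```python
from h import *
s=ctrl.read_state(); print(np.round(s['tool_pos'],1),np.round(s['ee_rot'],4),np.round(s['qvel'],2), 'yaw',2*np.degrees(np.arctan2(s['ee_rot'][1],s['ee_rot'][0])))
c,W=wrist(); np.savez('w6.npz',img=c['img'],W=W,K=c['mtx'])
for p in [(591,1,73),(587,-73,73)]: print(proj(p,c,W))
g=c['img'][130:320,200:440]
cv2.imwrite('pics/w6.png',cv2.resize(g,None,fx=3,fy=3,interpolation=cv2.INTER_CUBIC)[:,:,::-1])
```

```text
[589.3  13.5 219.1] [ 7.401e-01  6.725e-01 -1.000e-04 -1.000e-04] [-0.   -0.02 -0.   -0.   -0.   -0.  ] yaw 84.5190551336795
[320.70230927 198.53368856]
[323.57423338 272.09426533]
```

View pics/w6.png

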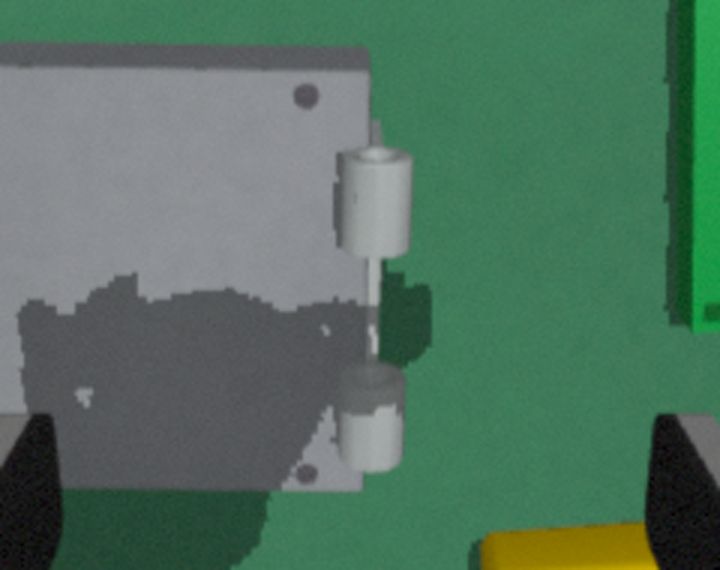

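The crop shows the two barrels: the +y one has its middle at crop (376.5,205), the −y one at (371.5,418), with the pin gap between.

Run:
```python
from h import *
d=np.load('w6.npz'); c={'mtx':d['K']};W=d['W']
f=lambda u,v,z:onplane((200+u/3-.33,130+v/3-.33),c,z,W)[:2]
A=f(376.5,205,62);B=f(371.5,418,62); e=(A-B)/np.linalg.norm(A-B); yaw=np.degrees(np.arctan2(-e[0],e[1])); print(A,B,yaw)
# top-face edge +x : 
P=f(370,72,50);Q=f(362,490,50);print('edge',P,Q,np.degrees(np.arctan2(-(P-Q)[0],(P-Q)[1])))
P2=f(0,65,50); print('+y edge dir',np.degrees(np.arctan2(*(P-P2)[::-1])))
for v,y in((162,52),(257,22),(378,-22),(471,-52)):
    p=f(374,v,73); print('y0 from',y,(p-B)@e-y)
for v,y in((67,75),(490,-75)):
    p=f(365,v,50); print('y0 from face',y,(p-B)@e-y)
t=np.mean([(f(374,v,73)-B)@e-y for v,y in((162,52),(257,22),(378,-22),(471,-52))])
print('bore',B+t*e)
# rack/cover
t=cams.capture('top'); 
for n in('cover','rack'): print(n,[(np.round(q['position'],1),q['score']) for q in finder.recognise(t,n)])
```

```text
[594.92047574  -2.41298458] [586.85312076 -75.8926314 ] -6.265428868845022
edge [596.57113537  36.58688364] [ 580.57797794 -110.89320829] -6.189130588721545
+y edge dir -6.479117898698006
y0 from 52 38.6242985717612
y0 from 22 38.97575198896559
y0 from -22 42.40712353029603
y0 from -52 38.85517239259731
y0 from face 75 39.38557295889788
y0 from face -75 39.54021274258643
bore [591.18746363 -36.41426653]
cover [(array([ 481.2, -246.1,  116.2]), 0.97)]
rack [(array([ 469.9, -250. ,    6.5]), 0.98)]
```

Call:
jog_arm --pt "-0.015 -0.006 -0.003 0" --pt "-0.045 -0.017 -0.01 0" --pt "-0.08 -0.03 -0.02 0" --pt "-0.115 -0.043 -0.03 0" --pt "-0.15 -0.056 -0.04 0" --pt "-0.18 -0.068 -0.04 0" --pt "-0.2 -0.076 -0.04 0" --pt "-0.21 -0.079 -0.04 0" --pt "-0.21 -0.079 -0.04 0" --pt "-0.21 -0.079 -0.04 0" --pt "-0.21 -0.079 -0.04 0"

```text
clock: 14.3
tool_pos: [491.2, -187.6, 258.9]
ee_rot: [0.74, 0.673, 0.0, -0.0]
force: [1.2, 0.1, -0.1]
grip_width: 85.0
gripper_force: 0.0
```

Run:
```python
from h import *
s=ctrl.read_state(); print(np.round(s['tool_pos'],1),np.round(s['ee_rot'],4),np.round(s['qvel'],2), 'yaw',2*np.degrees(np.arctan2(s['ee_rot'][1],s['ee_rot'][0])))
c,W=wrist(); np.savez('w7.npz',img=c['img'],W=W,K=c['mtx'])
print([(np.round(q['position'],1),q['score']) for q in finder.recognise(c,'cover')])
u,v=proj((482,-245,114),c,W); print(u,v)
x0,y0=int(u)-100,int(v)-75; print(x0,y0)
cv2.imwrite('pics/w7.png',cv2.resize(c['img'][y0:y0+150,x0:x0+200],None,fx=4,fy=4,interpolation=cv2.INTER_CUBIC)[:,:,::-1])
```

```text
[ 491.2 -187.6  258.9] [ 7.401e-01  6.725e-01  3.000e-04 -2.000e-04] [ 0.01  0.    0.   -0.   -0.   -0.  ] yaw 84.52758808060378
[(array([ 483.7, -242.3,  117. ]), 0.88)]
313.4206148182491 245.97578732838366
213 170
```

View pics/w7.png

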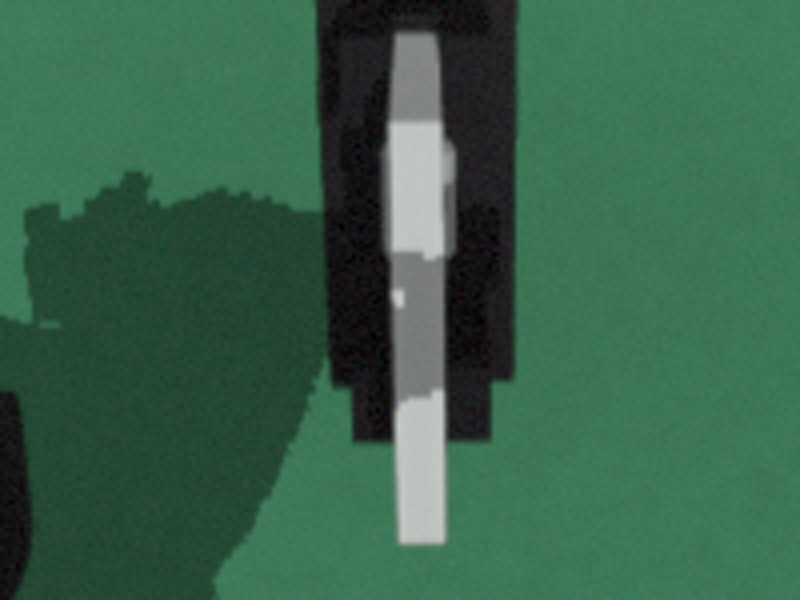

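The crop shows the panel top's corners at (388,121), (445,121), (398,544) and (446,544), with the rack around it.

Run:
```python
from h import *
d=np.load('w7.npz'); c={'mtx':d['K']};W=d['W']
Q=[onplane((213+(u+.5)/4-.5,170+(v+.5)/4-.5),c,114,W)[:2] for u,v in((388,121),(445,121),(398,544),(446,544))]
print(np.round(Q,1).tolist()); A=(Q[0]+Q[1])/2;B=(Q[2]+Q[3])/2; e=A-B
print('len',np.linalg.norm(e),'yaw',np.degrees(np.arctan2(-e[0],e[1])),'mid',(A+B)/2)
P=(A+B)/2
s=ctrl.read_state(); y=2*np.arctan2(s['ee_rot'][1],s['ee_rot'][0]); dd=P-s['tool_pos'][:2]
print('shift mm',dd@[np.cos(y),np.sin(y)],dd@[np.sin(y),-np.cos(y)],s['tool_pos'])
```

```text
[[483.0, -199.9], [495.6, -201.1], [474.4, -309.5], [486.2, -310.6]]
len 109.94918574631886 yaw -4.715190030660858 mid [ 484.81273384 -255.26640233]
shift mm -68.21098083176311 -0.05735449761510125 [ 491.310884   -187.36562737  258.73268973]
```

Call:
jog_arm --pt "-0.012 0 0.005 -0.8" --pt "-0.035 0 0.015 -0.8" --pt "-0.056 0 0.035 -0.8" --pt "-0.067 0 0.06 -0.8" --pt "-0.068 0 0.09 -0.8" --pt "-0.068 0 0.12 -0.8" --pt "-0.068 0 0.145 -0.8" --pt "-0.068 0 0.163 -0.8" --pt "-0.068 0 0.173 -0.8" --pt "-0.068 0 0.177 -0.8" --pt "-0.068 0 0.177 -0.8" --pt "-0.068 0 0.177 -0.8"

```text
clock: 15.4
tool_pos: [485.4, -256.4, 82.9]
ee_rot: [0.735, 0.678, 0.0, 0.001]
force: [0.0, -0.8, 0.7]
grip_width: 85.5
gripper_force: 0.0
```

Call:
jog_arm --pt "0 0 0 0" --pt "0 0 0 0" --pt "0 0 0 0" --pt "0 0 0 0" --pt "0 0 0 0" --pt "0 0 0 0" --pt "0 0 0 0" --pt "0 0 0 0" --pt "0 0 0 0" --pt "0 0 0 0" --grip 1 --grip_force 90

```text
clock: 16.23
tool_pos: [484.7, -256.5, 82.3]
ee_rot: [0.736, 0.677, 0.0, 0.0]
force: [-0.6, -0.4, 3.6]
grip_width: 10.8
gripper_force: 88.3
```

```bash
cat > avg.py <<'E'
from h import *
L=[]
for i in range(6):
    s=ctrl.read_state(); L.append(np.r_[s['tool_pos'],2*np.degrees(np.arctan2(s['ee_rot'][1],s['ee_rot'][0])),R.from_quat(s['ee_rot']).as_matrix()[:2,2]*57.3,s['force'],s['torque'],s['grip_width'],s['gripper_force']]); cams.capture('wrist')
L=np.array(L); print('mean',np.round(L.mean(0),2).tolist()); print('std',np.round(L.std(0),2).tolist(), s['clock'])
E
python3 avg.py
```

```text
mean [484.68, -256.51, 82.35, 85.27, 0.04, -0.03, -0.15, 0.03, 4.6, 0.03, 0.06, -0.0, 10.74, 88.35]
std [0.02, 0.01, 0.02, 0.0, 0.0, 0.0, 0.46, 0.53, 0.58, 0.03, 0.03, 0.04, 0.2, 0.01] 16.4833
```

Call:
jog_arm --pt "0 0 -0.004 0" --pt "0 0 -0.012 0" --pt "0 0 -0.024 0" --pt "0 0 -0.038 0" --pt "0 0 -0.053 0" --pt "0 0 -0.068 0" --pt "0 0 -0.082 0" --pt "0 0 -0.093 0" --pt "0 0 -0.1 0" --pt "0 0 -0.1 0"

```text
clock: 17.37
tool_pos: [485.0, -256.7, 183.5]
ee_rot: [0.736, 0.677, 0.0, 0.001]
force: [0.6, 0.3, -1.1]
grip_width: 10.7
gripper_force: 88.3
```

Call:
jog_arm --pt "0.01 0.004 0 0.1" --pt "0.03 0.012 0 0.3" --pt "0.057 0.022 0 0.6" --pt "0.087 0.034 0 0.8" --pt "0.117 0.045 0 1.1" --pt "0.147 0.057 0 1.4" --pt "0.175 0.068 0 1.45" --pt "0.2 0.078 0 1.45" --pt "0.217 0.084 0 1.45" --pt "0.225 0.087 0 1.45" --pt "0.227 0.088 0 1.45" --pt "0.227 0.088 0 1.45"

```text
clock: 18.37
tool_pos: [590.1, -36.8, 181.0]
ee_rot: [0.744, 0.668, -0.001, -0.001]
force: [-0.1, -0.4, -1.7]
grip_width: 10.6
gripper_force: 88.2
```

```bash
python3 avg.py
python3 - <<'E'
from h import *
c,W=wrist(); np.savez('w8.npz',img=c['img'],W=W,K=c['mtx']); 
for p in [(594.9,-2.4,62),(586.9,-75.9,62),(591,-36,62)]: print(proj(p,c,W))
g=c['img'].mean(2).astype(int)
for v in range(150,400,12): print(v,g[v,260:380:3].tolist())
E
```

```text
mean [590.13, -37.82, 181.47, 83.78, -0.06, -0.01, -0.19, -0.2, -1.6, -0.03, 0.01, -0.0, 10.83, 88.22]
std [0.1, 0.55, 0.32, 0.05, 0.03, 0.0, 0.52, 0.46, 0.28, 0.03, 0.02, 0.03, 0.13, 0.0] 18.6167
[318.29740708 149.28628253]
[318.17816873 237.02918117]
[317.93977588 191.28867883]
150 [144, 142, 142, 141, 142, 142, 142, 142, 144, 143, 141, 142, 125, 139, 92, 120, 126, 125, 127, 128, 125, 128, 126, 126, 96, 87, 87, 88, 89, 87, 86, 86, 86, 90, 87, 86, 82, 86, 89, 88]
162 [141, 141, 141, 139, 142, 141, 138, 140, 139, 141, 91, 82, 79, 81, 112, 124, 128, 126, 125, 127, 125, 127, 127, 126, 124, 89, 84, 91, 87, 88, 89, 88, 85, 85, 86, 88, 88, 85, 86, 88]
174 [139, 142, 140, 139, 140, 142, 139, 135, 87, 80, 80, 82, 82, 90, 183, 190, 190, 189, 189, 190, 192, 190, 191, 191, 191, 131, 88, 86, 85, 85, 89, 89, 90, 87, 88, 88, 86, 85, 90, 87]
186 [138, 140, 141, 140, 139, 138, 140, 88, 80, 81, 77, 79, 82, 86, 180, 190, 190, 191, 190, 190, 190, 190, 190, 191, 192, 117, 85, 85, 90, 88, 89, 88, 86, 88, 87, 85, 88, 89, 89, 89]
198 [140, 140, 140, 139, 138, 139, 139, 134, 79, 82, 79, 80, 79, 81, 180, 19
[... 2236 characters left out ...]
, 25, 35, 28]
354 [29, 15, 17, 25, 29, 27, 28, 20, 14, 18, 29, 23, 29, 85, 89, 121, 118, 117, 116, 117, 118, 117, 117, 120, 102, 84, 55, 28, 25, 21, 20, 27, 29, 24, 31, 27, 30, 26, 31, 29]
366 [23, 21, 20, 21, 22, 28, 27, 25, 21, 12, 20, 24, 32, 83, 84, 119, 118, 118, 119, 116, 118, 116, 118, 118, 94, 86, 56, 26, 23, 21, 19, 16, 28, 29, 33, 24, 27, 28, 22, 29]
378 [15, 26, 24, 22, 16, 22, 18, 25, 28, 24, 29, 19, 54, 82, 82, 123, 119, 117, 116, 114, 116, 115, 118, 121, 91, 84, 73, 15, 28, 10, 24, 23, 19, 23, 27, 17, 19, 27, 31, 29]
390 [33, 14, 22, 22, 21, 27, 21, 15, 23, 21, 18, 9, 22, 23, 13, 10, 24, 21, 17, 23, 15, 19, 28, 25, 23, 27, 26, 24, 21, 21, 19, 21, 23, 18, 14, 25, 24, 21, 25, 26]
```

```bash
python3 avg.py
```

```text
mean [590.61, -37.78, 182.02, 83.77, 0.01, -0.0, -0.34, 0.08, -1.73, -0.03, -0.0, -0.01, 10.69, 88.22]
std [0.07, 0.22, 0.01, 0.02, 0.0, 0.0, 0.45, 0.32, 0.32, 0.03, 0.03, 0.03, 0.25, 0.0] 18.9667
```

Call:
jog_arm --pt "0 0.0004 0.006 0" --pt "0 0.0004 0.016 0" --pt "0 0.0004 0.026 0" --pt "0 0.0004 0.034 0" --pt "0 0.0004 0.041 0" --pt "0 0.0004 0.046 0" --pt "0 0.0004 0.05 0" --pt "0 0.0004 0.053 0" --pt "0 0.0004 0.053 0" --pt "0 0.0004 0.053 0"

```text
clock: 19.85
tool_pos: [591.3, -37.3, 129.0]
ee_rot: [0.744, 0.668, 0.0, 0.0]
force: [1.0, -0.6, -1.2]
grip_width: 11.0
gripper_force: 88.2
```

```bash
python3 avg.py
```

```text
mean [591.5, -37.37, 129.35, 83.82, 0.05, -0.01, -0.09, -0.06, -1.54, 0.01, -0.01, 0.0, 10.78, 88.22]
std [0.12, 0.03, 0.17, 0.0, 0.02, 0.0, 0.74, 0.34, 0.51, 0.03, 0.03, 0.03, 0.15, 0.0] 20.1
```

Call:
jog_arm --pt "0 -0.0003 0.001 0" --pt "0 -0.0003 0.0025 0" --pt "0 -0.0003 0.004 0" --pt "0 -0.0003 0.005 0" --pt "0 -0.0003 0.005 0" --pt "0 -0.0003 0.005 0"

```text
clock: 20.65
tool_pos: [590.7, -37.2, 123.7]
ee_rot: [0.744, 0.668, -0.0, -0.0]
force: [0.4, -0.2, -2.6]
grip_width: 10.5
gripper_force: 88.2
```

```bash
python3 avg.py; python3 avg.py
```

```text
mean [590.83, -37.26, 123.89, 83.82, -0.0, 0.0, -0.33, -0.02, -1.96, 0.0, 0.01, 0.01, 10.63, 88.22]
std [0.09, 0.02, 0.11, 0.0, 0.01, 0.0, 0.58, 0.38, 0.58, 0.03, 0.02, 0.02, 0.16, 0.0] 20.9
mean [590.88, -37.28, 123.97, 83.82, 0.01, -0.0, 0.14, -0.13, -1.72, 0.01, 0.01, -0.0, 10.68, 88.22]
std [0.01, 0.02, 0.01, 0.0, 0.0, 0.0, 0.52, 0.47, 0.4, 0.02, 0.02, 0.03, 0.09, 0.0] 21.2
```

Call:
jog_arm --pt "0 0 0.0005 0" --pt "0 0 0.0005 0" --pt "0 0 0.0005 0" --pt "0 0 0.0005 0"

```text
clock: 21.58
tool_pos: [590.8, -37.3, 123.4]
ee_rot: [0.744, 0.668, -0.0, -0.0]
force: [-0.1, -0.9, -1.8]
grip_width: 10.7
gripper_force: 88.2
```

```bash
python3 avg.py
```

```text
mean [590.83, -37.26, 123.41, 83.82, -0.0, 0.0, -0.09, -0.14, -1.76, -0.02, 0.0, 0.0, 10.69, 88.22]
std [0.02, 0.01, 0.02, 0.0, 0.0, 0.0, 0.43, 0.68, 0.27, 0.03, 0.02, 0.03, 0.24, 0.0] 21.8333
```

Call:
jog_arm --pt "0 0 0.0004 0" --pt "0 0 0.0004 0" --pt "0 0 0.0004 0" --pt "0 0 0.0004 0"

```text
clock: 22.22
tool_pos: [590.8, -37.3, 123.0]
ee_rot: [0.744, 0.668, -0.0, -0.0]
force: [0.7, 0.8, -2.8]
grip_width: 10.8
gripper_force: 88.2
```

```bash
python3 avg.py
```

```text
mean [590.82, -37.27, 123.0, 83.82, -0.0, 0.0, 0.12, 0.05, -1.89, -0.0, -0.01, -0.02, 10.79, 88.22]
std [0.01, 0.01, 0.02, 0.0, 0.0, 0.0, 0.56, 0.52, 0.44, 0.05, 0.02, 0.03, 0.1, 0.0] 22.4667
```

Call:
jog_arm --pt "0 0 0.0004 0" --pt "0 0 0.0004 0" --pt "0 0 0.0004 0" --pt "0 0 0.0004 0"

```text
clock: 22.85
tool_pos: [590.9, -37.3, 122.9]
ee_rot: [0.744, 0.668, 0.0, 0.0]
force: [-0.6, -0.1, 0.4]
grip_width: 11.0
gripper_force: 88.8
```

```bash
python3 avg.py
```

```text
mean [590.94, -37.29, 122.95, 83.82, 0.02, -0.0, -1.14, 0.09, 1.72, 0.03, 0.31, -0.01, 10.91, 88.82]
std [0.01, 0.01, 0.01, 0.0, 0.0, 0.0, 0.5, 0.4, 0.68, 0.03, 0.02, 0.03, 0.22, 0.06] 23.1
```

Call:
jog_arm --pt "0 0 0.0004 0" --pt "0 0 0.0004 0" --pt "0 0 0.0004 0" --pt "0 0 0.0004 0"

```text
clock: 23.48
tool_pos: [591.1, -37.3, 122.9]
ee_rot: [0.744, 0.668, 0.0, 0.0]
force: [-1.4, 0.6, 5.3]
grip_width: 10.7
gripper_force: 89.5
```

```bash
python3 avg.py
```

```text
mean [591.06, -37.3, 122.94, 83.83, 0.03, -0.01, -1.78, 0.41, 5.19, 0.09, 0.53, 0.01, 10.75, 89.49]
std [0.0, 0.01, 0.01, 0.0, 0.0, 0.0, 0.5, 0.34, 0.18, 0.02, 0.02, 0.01, 0.19, 0.0] 23.7333
```

Call:
jog_arm --pt "0 0 -0.0008 0" --pt "0 0 -0.0017 0" --pt "0 0 -0.0017 0" --pt "0 0 -0.0017 0" --pt "0 0 -0.0017 0" --pt "0 0 -0.0017 0"

```text
clock: 24.28
tool_pos: [590.6, -37.2, 123.5]
ee_rot: [0.744, 0.668, -0.0, -0.0]
force: [0.2, -0.4, -1.6]
grip_width: 10.9
gripper_force: 88.2
```

```bash
python3 avg.py; python3 avg.py
python3 - <<'E'
from h import *
c,W=wrist()
e=np.array([.108,.994,0]);x=np.array([.994,-.108,0]);b=np.array([591.1,-36.6,62])
for y in(50,40,30): print(y,[np.round(proj(b+y*e+k*11*x,c,W),1).tolist() for k in(-1,1)],proj(b+55*e+[0,0,90],c,W))
for v in range(130,300,8): print(v,c['img'][v,280:356:2].mean(1).astype(int).tolist())
E
```

```text
mean [590.74, -37.26, 123.72, 83.82, -0.02, 0.0, -0.09, 0.16, -1.93, -0.03, 0.02, -0.02, 10.66, 88.25]
std [0.07, 0.02, 0.11, 0.0, 0.01, 0.0, 0.56, 0.5, 0.3, 0.02, 0.03, 0.03, 0.2, 0.0] 24.5333
mean [590.85, -37.27, 123.93, 83.82, 0.0, -0.0, -0.37, 0.01, -1.54, -0.04, 0.01, 0.01, 10.75, 88.25]
std [0.01, 0.02, 0.01, 0.0, 0.0, 0.0, 0.39, 0.2, 0.45, 0.02, 0.02, 0.04, 0.06, 0.0] 24.8333
50 [[299.5, 141.4], [336.3, 141.5]] [318.16947015 165.75556327]
40 [[299.7, 158.0], [336.0, 158.1]] [318.16947015 165.75556327]
30 [[300.0, 174.1], [335.7, 174.1]] [318.16947015 165.75556327]
130 [139, 141, 140, 143, 142, 140, 140, 140, 140, 140, 139, 140, 142, 140, 139, 141, 130, 93, 84, 87, 86, 85, 83, 87, 84, 83, 85, 85, 85, 84, 87, 79, 85, 85, 80, 81, 83, 83]
138 [140, 139, 141, 140, 140, 140, 140, 141, 138, 140, 137, 140, 132, 122, 126, 124, 126, 125, 126, 125, 125, 125, 127, 125, 123, 85, 85, 83, 84, 82, 82, 88, 87, 84, 85, 83, 82, 84]
146 [139, 140, 140, 138, 139, 139, 138, 140, 138, 90, 91, 84, 91, 119, 124, 121, 124, 125, 124, 126, 122, 124, 124, 121, 123, 133, 140, 128, 89, 84, 84, 86, 86, 88, 
[... 2669 characters left out ...]

274 [28, 26, 22, 15, 96, 101, 100, 100, 99, 94, 54, 152, 186, 188, 185, 186, 186, 185, 185, 185, 184, 186, 186, 184, 186, 188, 177, 74, 95, 100, 100, 99, 99, 97, 43, 34, 31, 34]
282 [25, 25, 27, 57, 98, 101, 100, 100, 99, 98, 35, 145, 186, 187, 186, 185, 184, 185, 185, 185, 186, 185, 186, 184, 187, 187, 175, 66, 83, 98, 99, 99, 97, 100, 94, 36, 36, 38]
290 [28, 14, 29, 81, 82, 84, 100, 100, 99, 91, 27, 41, 180, 186, 185, 185, 184, 185, 184, 185, 185, 185, 185, 185, 125, 118, 59, 21, 49, 98, 84, 81, 81, 81, 81, 55, 21, 23]
298 [29, 28, 32, 33, 26, 52, 86, 102, 92, 58, 24, 30, 113, 117, 115, 116, 133, 183, 183, 183, 168, 165, 122, 115, 115, 117, 57, 40, 44, 97, 99, 86, 56, 30, 29, 20, 30, 22]
```

```bash
python3 -c "
from workcell import ticket
print(ticket.sign_off())"
```

```text
the job is handed in; nothing more can be done
None
```

I handed the job in at about 25 s: the three slugs are swept onto the bench, the scraper is standing on the bench, and the arm is still holding the cover upright with its barrel lined up between the housing's barrels, to about 1 mm by my measurements.

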